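Rock the oak drilling block into its spring-loaded nest

ROBOT

A 6-joint arm with a two-finger parallel gripper is mounted at the origin on a cart in front of the work surface, level with it; the furniture and walls round the work are solid. World frame = base frame: x ahead of the robot, y to its left, z up, the work surface at z = 0. Lengths are in m, angles in degrees, forces in N, time in s.
With the tool pointing down it reaches from about 0.25 to 0.725 m from the base axis. Payload 9.7 kg.
Tool frame: the origin (TCP) lies between the finger pads; the fingertips stand 11 mm ahead of it and the grasp point (between the pads) lies 8 mm behind it; z points along the fingers, y is the line along which they close (so a half turn about z gives the same grasp; the last joint's range is limited). The gripper opens to 85 mm and grips with 20 to 120 N. Pads are 22 mm wide; open, the fingers measure 114 mm over their backs; the gripper's body (76 mm by 85 mm) begins 54 mm behind the grasp point. The pads swing forward as they close: fully open they stand 13 mm farther back than shut.
Start: joints at [-67.151, 4.979, 10.078, 95.1, 0, 90], TCP at [0.214, -0.507, 0.242] pointing down, gripper open.
Joint ranges: [-179.16, 179.16], [-48.56, 103.87], [-65.8, 70.77], [-126.05, 130.52], [-82.76, 87.17], [-180, 180]. Speed limits (degrees/s): [127.2, 127.2, 147.25, 180, 180, 180].

INTERFACE

Orientations are given as [roll, pitch, yaw] about the fixed x, y, z axes, in that order (R = Rz(yaw) Ry(pitch) Rx(roll)).
In Python, from workcell import monitor, cams, ticket gives the robot as it stands.
- The arm moves only by the tool carry_out, never from a script. Its argument "plan" is a list of rows, each an object with "travel": the shift along the world's x, y, z as a fraction of full scale, a list of three; "angular": the turn, a rotation vector about the world's x, y, z as a fraction of full scale, a list of three; "grip": the gripper's target within -1 to 1 (fully open at 1, half-way at 0, shut at -1). In form: [{"travel": [x, y, z], "angular": [ax, ay, az], "grip": grip}, ...]. A call has 1 to 8 rows; each row is the pose to reach, as a shift and turn from the pose commanded when the call began; what a row does not reach only later rows make up. Full scale, the value 1, is 300 mm for a shift and 0.5 rad for a turn. A row lasts 1/12 s, in which the tool goes at most 41.7 mm and 7.16 degrees, less where a joint would pass 70% of its speed; a pose out of reach is approached as far as the arm can. A call with a number of a shift or a turn outside -1 to 1 is refused whole. A call with a gripper value outside its range is refused whole. The fingers move at their own pace and stop on an object; "grip_force" is the grip in N (left out, the last holds). Time passes only in rows, so rows that repeat a pose let the fingers close. It gives the time, the measured TCP pose, the force, the opening and the grip force at its end, in the units of the state.
- monitor.get_obs(): the state, without advancing time (a new reading comes with each control period).
- cams.camera(name): name is "side" or "top"; returns a dict with "frame" (480x640x3 uint8, red, green, blue), "mtx" (3x3 intrinsics, pixels), "view" (4x4, takes a point from world to camera coordinates). Camera axes: x right, y up, looking along -z (the intrinsics and any distortion apply to the point x, -y, -z); pixel columns grow to the right and rows downward; lengths in m; the calibration is good to about 2 mm. A picture is of the moment at which its call begins. There is no depth.
- ticket.job_done(): hands the job in; it is judged then, once.
The state is a dict: "time": time; "q": joint angles; "qd": joint speeds; "joint_efforts": joint torques, N m; "ee_pos": TCP position; "tcp_rot": TCP orientation; "wrist_force": force on the tool from outside, world axes, zero at the start; "torque": the same for the moment, N m; "opening": finger opening in m; "grasp_force": force on a finger pad.
Only numpy, scipy, OpenCV 4.12 (cv2) and the standard library are available. Lean on these libraries where they do the work, as an engineer would, in place of code of your own. Each camera call takes 0.05 s, during which the arm holds its last target. There are 200 camera calls.

TASK

Load the oak drilling block into the aluminium nest on the bench: tuck one end slantwise under the lip against the sprung pad, push the pad back and rock the other end down behind the heel stop until the block lies fully home, flat down on the bed of the pocket, then let go. Do it gently, feeling for the pad and the bed rather than forcing the block into the nest, and leave the other tools where they lie.

Things in the scene. Friction and masses are not known exactly. Their poses are not given: they have to be found in the camera images.
- oak_center (a point): Centre (half-way up) of the oak drilling block: a plain loose rectangular oak block with small drilled holes in its top, 55 mm (its x) by 110 mm (its y) by 30 mm high (its z, up), 0.14 to 0.28 kg, lying flat on the bench. Either end may go under the lip. Good to grip across its 55 mm width.
- nest: Bare aluminium block nest (spring-loaded work holder) fixed to the bench. Origin: underside, below the seated block's centre; z up, -x to the lip end (roughly towards the robot), +x to the heel end. Base plate 157 x 90 mm, x -85 to +72 mm, its top at z = 8. A 110 mm block cannot go straight down: lip edge and heel stop are 105 mm apart. One end goes slanting under the lip first.
- nest_bed: The nest's adjustable bed, the pocket floor: a steel plate 54 mm wide, x -62 to +54.5 mm. Its top is clamped at any height from 12 to 20 mm above the nest's underside; the height is not reported (this origin is just the nest's origin) and has to be felt. The seated block lies flat on it, centre 15 mm above it, pressed lengthwise against the heel stop; friction at its ends can hold it up short of the bed until pressed down with some 12 N.
- nest_lip (a point): Middle of the lip's lower edge: 50 mm to -x of the nest's origin, z = 52.5 mm (2.5 to 10.5 mm above the seated block). Axes as the nest. The fixed lip is 46 mm wide, 7 mm thick, and juts out from a housing that spans x = -85 to -69 mm; below the lip stands the sprung pad.
- nest_heel (a point): Middle of the heel stop's upper inner edge: x = +55 mm of the nest, z = 27 mm. Axes as the nest. Stop fixed, 62 mm wide, 12 mm thick. Side cheeks guide the block at x -69 to -26 and +31 to +67 mm: inner faces y = +-28.75 (1.25 mm clearance a side), flaring outward 2.5 mm above z = 25, tops at z = 30; between them the sides are open to the base plate for the fingers.
- nest_pad (a joint): Travel of the sprung pad (m), an upright steel plate 42 mm wide, z = 13 to 50 mm of the nest, sliding to -x. 0: free, face at x = -51 mm; 0.011: hard stop, face at -62. Spring about 1.6 N at 0, 4.8 N at 0.004 (block seated), 10.4 N at the stop; damped. To rock the block past the heel stop the pad must be held at about 0.008 or more.
- tape_black: Bystander, to be left alone: roll of black tape lying flat, 53 mm across, 19 mm high. Origin under its middle.
- bolt_m10: Bystander, to be left alone: short steel bolt with nut, 52 mm long. Origin under its middle.
- spanner_17: Bystander, to be left alone: dark open-ended spanner, 183 mm long. Origin under its middle.
- pliers: Bystander, to be left alone: blue-handled pliers, 194 mm long. Origin under its middle.
- drill_12: Bystander, to be left alone: dark drill bit, 150 mm long, 12 mm thick. Origin under its middle.
Not all that is in view belongs to the job. There is more than one size of the part that bears oak_center; the job needs the larger.

How it is judged (in metres and radians):
At the end, for the whole second after the job is handed in: The oak block rests on the bed (over 0.1 N) between pad and heel stop: centre within 3 mm along and 2 mm across of the nest centre, 25 to 37 mm above its underside, tilted under 0.015 rad, in line within 0.05 rad, pad pressed in 2 to 6.5 mm, at rest (x of oak_center in the frame of nest between -0.003 and 0.003 m and y of oak_center in the frame of nest between -0.002 and 0.002 m and z of oak_center in the frame of nest between 0.025 and 0.037 m and contact force between oak_block and nest_bed above 0.1 N and angle between oak_center's own z axis and vertical below 0.015 rad and angle between the y axis of oak_center and the x axis of nest, either way round below 0.05 rad and value of joint nest_pad between 0.002 and 0.0065 m and linear speed of oak_block below 0.01 m/s); the robot touches nothing.
It fails at once if the block or the gripper presses the nest with more than 40 N (contact force between any of oak_block, the fingers, the arm and nest above 40 N).
It fails at once if a bystander (tape roll, bolt, spanner, pliers, drill bit) is moved by more than 20 mm (distance of any of tape_black, bolt_m10, spanner_17, pliers, drill_12 from where it was at the start of the episode above 0.02 m).
It also fails if it takes over 67 s, if anything falls off the work surface, if the arm or the gripper's body presses on something with over 40 N, if the wrist force passes 120 N, or if a joint passes its speed limit or range.

## Working session

There is one attempt and no reset: what is moved stays moved. The work goes in short steps, Python scripts to look and compute and a tool call to move; the robot and the scene stay as the last step left them, time stands still between calls to the robot, and variables do not carry over. Pictures are saved under pics/ and viewed, at most 10 in all, crops included, and the job is handed in when it is done.

Besides the shell and the picture viewer there is one more tool, called after "Emit:" as name([rows], argument=value, ...), one row to a line, values as JSON. carry_out: Moves the arm, as the interface text tells. Its arguments: {"type":"object","properties":{"plan":{"type":"array","items":{"type":"object","properties":{"travel":{"type":"array","items":{"type":"number"}},"angular":{"type":"array","items":{"type":"number"}},"grip":{"type":"number"}}}},"grip_force":{"type":"number"}},"required":["plan"]}

```bash
mkdir -p pics; cat > h.py <<'E'
import numpy as np, cv2
from workcell import monitor, cams, ticket
def shot(n,f):
    c=cams.camera(n); cv2.imwrite(f,c["frame"][:,:,::-1]); np.savez('%s.npz'%n,K=c["mtx"],V=c["view"],im=c["frame"]); return c
def load(n): return np.load('%s.npz'%n)
def proj(n,P):
    d=load(n); P=np.atleast_2d(P); c=(d['V']@np.c_[P,np.ones(len(P))].T)[:3]
    u=d['K']@np.array([c[0],-c[1],-c[2]]); return (u[:2]/u[2]).T
def back(n,uv,z):
    d=load(n);uv=np.atleast_2d(np.array(uv,float)); r=np.linalg.inv(d['K'])@np.c_[uv,np.ones(len(uv))].T
    R=d['V'][:3,:3];t=d['V'][:3,3]; o=-R.T@t; w=R.T@np.array([r[0],-r[1],-r[2]])
    return (o[:,None]+w*(z-o[2])/w[2]).T
def st():
    o=monitor.get_obs(); print({k:np.round(o[k],4).tolist() for k in ('time','ee_pos','tcp_rot','wrist_force','torque','opening','grasp_force')})
    return o
E
python3 - <<'E'
from h import *
for n in('top','side'):
    c=shot(n,'pics/%s0.png'%n); V=c['view']; print(n,-V[:3,:3].T@V[:3,3],-V[2,:3],c['mtx'].round(1).tolist(),[k for k in c])
o=st(); print(o['q'])
E
```

```text
top [0.23229433 0.06061767 1.30371174] [ 0.19398889 -0.01049241 -0.98094761] [[553.2, 0.0, 324.5], [0.0, 553.2, 237.8], [0.0, 0.0, 1.0]] ['frame', 'mtx', 'view']
side [0.11384902 0.97977241 0.75369468] [ 0.30420087 -0.76534075 -0.56719959] [[521.2, 0.0, 323.7], [0.0, 521.2, 236.3], [0.0, 0.0, 1.0]] ['frame', 'mtx', 'view']
{'time': 0.1, 'ee_pos': [0.2135, -0.5067, 0.2417], 'tcp_rot': [-179.9326, -0.0013, 22.8468], 'wrist_force': [-0.5242, -0.1197, 0.0618], 'torque': [0.0145, 0.0369, 0.0214], 'opening': 0.0852, 'grasp_force': 0.0}
[-6.71508625e+01  5.00823754e+00  1.00399477e+01  9.50991401e+01
  1.27863572e-03  9.00023183e+01]
```

View pics/top0.png

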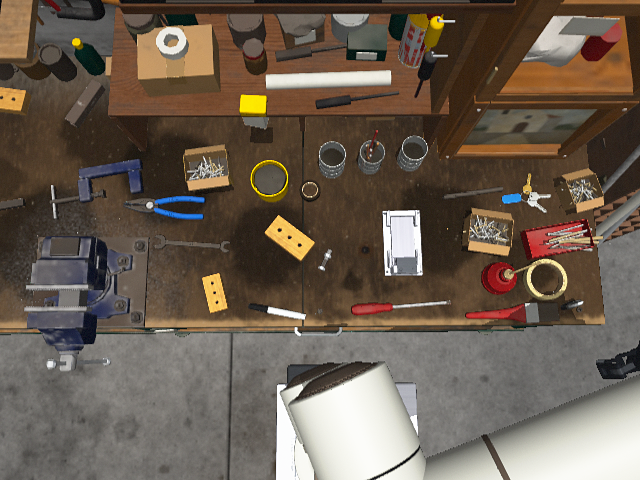

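View pics/side0.png

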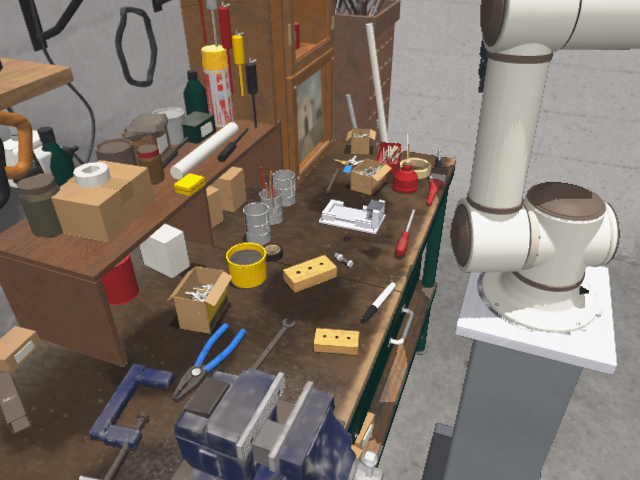

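The top view shows two drilled oak blocks on the bench, at pixels (289,238) and (215,292), with a block-like thing at (10,100) outside the work area. The block at (289,238) looks larger, so it fits. The nest is at (403,243), the bolt at (325,260), and the tape is probably the ring at (310,190). I'll confirm in one enlarged crop.

```bash
python3 - <<'E'
from h import *
im=load('top')['im'][:,:,::-1]
a=im[205:315,195:345]; b=im[200:285,370:436]
a=cv2.resize(a,None,fx=5,fy=5,interpolation=cv2.INTER_CUBIC)
cv2.imwrite('pics/blk.png',a)
b=cv2.resize(b,None,fx=7,fy=7,interpolation=cv2.INTER_CUBIC)
cv2.imwrite('pics/nest.png',b)
E
```

```text
(no output)
```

View pics/blk.png

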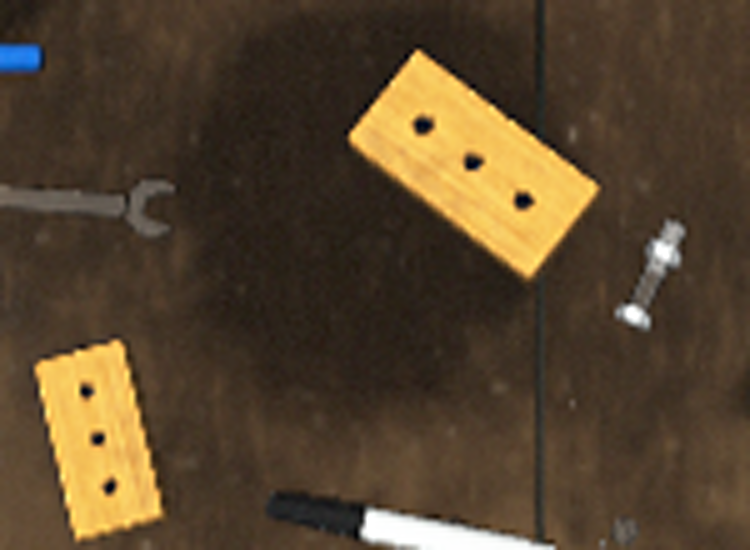

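View pics/nest.png

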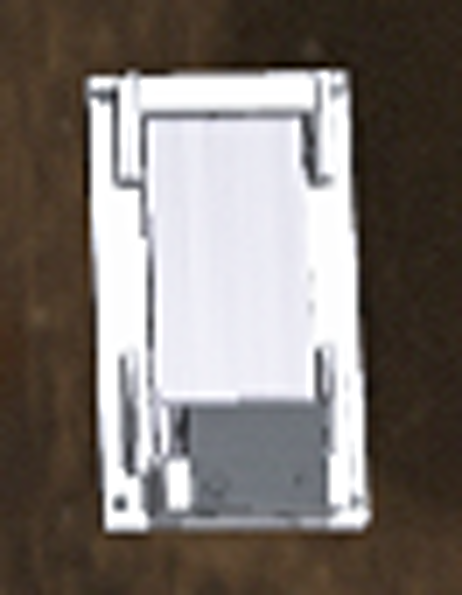

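The crop confirms it: the block at (289,238) is clearly larger (230 x 117 crop px against 175 x 90). The lip end of the nest is at the bottom (near the robot). Now I'll fit the poses.

```bash
cat > fit.py <<'E'
from h import *
from scipy.optimize import least_squares
def c2p(p,x0,y0,s): p=np.array(p,float); return (p+.5)/s-.5+[x0,y0]
def place(P,x,y,a):
    c,s=np.cos(a),np.sin(a); P=np.asarray(P); return np.c_[x+c*P[:,0]-s*P[:,1], y+s*P[:,0]+c*P[:,1],P[:,2]]
E
python3 - <<'E'
from fit import *
uv=c2p([(418,48),(600,186),(530,280),(348,138)],195,205,5)
print('raw z30',back('top',uv,.03)[:,:2].round(4).tolist())
h=(.0275,.055)
# long axis direction: first corner->second
def f(p,zs):
    P=place([(-h[0],-h[1],zs[0]),(-h[0],h[1],zs[1]),(h[0],h[1],zs[2]),(h[0],-h[1],zs[3])],*p)
    return (proj('top',P)-uv).ravel()
for zs in([.03]*4,[.03,.03,0,.03],[.03,.03,0,0]):
  b=None
  for a0 in np.arange(0,6.3,.5):
    r=least_squares(f,[.45,.1,a0],args=(zs,))
    if b is None or r.cost<b.cost:b=r
  print(zs,b.x,np.rad2deg(b.x[2]),b.cost,b.fun.round(2))
nv=c2p([(88,73),(347,70),(370,528),(105,530)],370,200,7)
print('nest',back('top',nv,.008)[:,:2].round(4).tolist())
def g(p): return (proj('top',place([(.072,.045,.008),(.072,-.045,.008),(-.085,-.045,.008),(-.085,.045,.008)],*p))-nv).ravel()
r=least_squares(g,[.45,-.1,0]);print(r.x,np.rad2deg(r.x[2]),r.fun.round(2))
im=load('side')['im'][:,:,::-1]
cr=np.vstack([cv2.resize(im[195:235,312:392],None,fx=9,fy=9,interpolation=cv2.INTER_CUBIC),
 cv2.resize(im[253:296,275:355],None,fx=9,fy=9,interpolation=cv2.INTER_CUBIC)])
cr=cr[:600] if cr.shape[0]<=600 else cv2.resize(cr,None,fx=.8,fy=.8)
print(cr.shape);cv2.imwrite('pics/side1.png',cr)
print(proj('side',place([(.072,.045,.008),(.072,-.045,.008),(-.085,-.045,.008),(-.085,.045,.008)],*r.x)))
E
```

```text
raw z30 [[0.5417, 0.1562], [0.4747, 0.0703], [0.4304, 0.1031], [0.4984, 0.1886]]
[0.03, 0.03, 0.03, 0.03] [0.48629289 0.12954849 2.48012406] 142.1006412439292 0.2785798816856597 [ 0.05 -0.04  0.46  0.22  0.01 -0.18 -0.51 -0.01]
[0.03, 0.03, 0, 0.03] [0.4874634  0.12979552 2.48462616] 142.3585927323447 1.3848408563526102 [-0.16 -0.48  0.37 -0.38  0.43  1.22 -0.64 -0.38]
[0.03, 0.03, 0, 0] [0.48900767 0.13054209 2.46263413] 141.09854222728492 2.034826084355067 [ 0.05 -1.35 -0.06 -0.47 -0.4   0.83  0.42  1.  ]
nest [[0.5562, -0.0928], [0.5568, -0.1824], [0.3978, -0.1837], [0.3976, -0.0942]]
[ 0.4835713  -0.13822871  0.00781306] 0.4476552391356336 [-0.06  0.39  0.14  0.36  0.06 -0.48 -0.15 -0.24]
(598, 576, 3)
[[318.29522843 219.85899663]
 [330.17314724 203.42820309]
 [384.93647509 213.95767161]
 [375.48317616 231.51286546]]
```

View pics/side1.png

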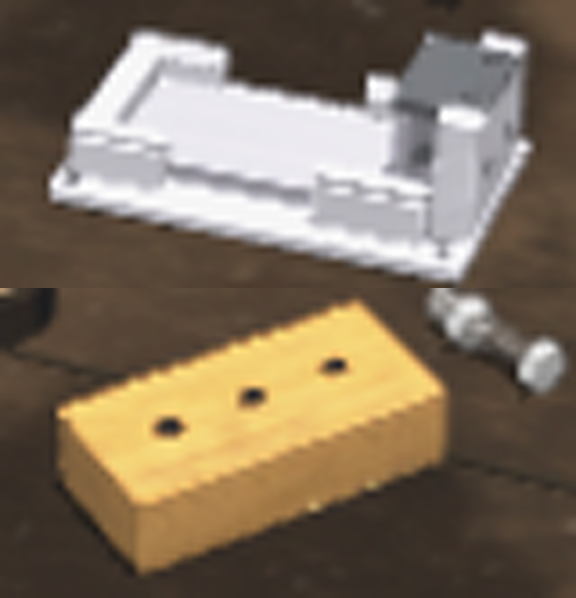

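The side crop shows the nest's lip housing at the right (about crop px (465,80)), and the top corners of the block at crop px (58,411), (360,300), (446,387), (137,503). I'll fit from the side view and compare.

```bash
python3 - <<'E'
from fit import *
s=7.2
uvb=c2p(np.array([(58,411),(360,300),(446,387),(137,503),(137,573),(446,462),(60,475)])-[0,288],275,253,s)
print('block z30',back('side',uvb[:4],.03)[:,:2].round(4).tolist())
h=(.0275,.055)
# order long: 0->1 ; 
def f(p):
    P=place([(-h[0],h[1],.03),(-h[0],-h[1],.03),(h[0],-h[1],.03),(h[0],h[1],.03),(h[0],h[1],0),(h[0],-h[1],0),(-h[0],h[1],0)],*p)
    return (proj('side',P)-uvb).ravel()
b=min((least_squares(f,[.485,.13,a]) for a in np.arange(0,6.3,.5)),key=lambda r:r.cost)
print(b.x,np.rad2deg(b.x[2]),b.fun.round(2))
uvn=c2p([(52,185),(458,270),(530,148)],312,195,s)
def g(p): return (proj('side',place([(.072,.045,.008),(-.085,.045,.008),(-.085,-.045,.008)],*p))-uvn).ravel()
r=least_squares(g,[.48,-.138,0]);print(r.x,np.rad2deg(r.x[2]),r.fun.round(2))
E
```

```text
block z30 [[0.5398, 0.1589], [0.4732, 0.0711], [0.4313, 0.1041], [0.4985, 0.1909]]
[0.48066395 0.13749799 5.17057812] 296.2523038268729 [  3.73   9.53  11.79  22.07  -2.64  -5.09  -7.84 -18.54  -7.23 -17.94
  -2.71  -5.22   4.08  11.13]
[ 0.48198516 -0.13581595 -0.00948149] -0.5432494133484361 [-0.38 -0.12  0.17  0.3   0.21 -0.28]
```

Both cameras agree: block centre about (0.486, 0.130) with its long axis at 52.3°, nest about (0.483, -0.137) with yaw about 0. Moving to the block.

Emit:
carry_out([
  {"travel":[0.4,1,0],"angular":[0,0,0.5],"grip":1},
  {"travel":[0.4,1,0],"angular":[0,0,0.5],"grip":1},
  {"travel":[0.4,1,0],"angular":[0,0,0.5],"grip":1},
  {"travel":[0.4,1,0],"angular":[0,0,0.5],"grip":1},
  {"travel":[0.4,1,0],"angular":[0,0,0.5],"grip":1},
  {"travel":[0.4,1,0],"angular":[0,0,0.5],"grip":1},
  {"travel":[0.4,1,0],"angular":[0,0,0.5],"grip":1},
  {"travel":[0.4,1,0],"angular":[0,0,0.5],"grip":1},
], grip_force=40)

```text
time: 0.77
ee_pos: [0.3338, -0.2043, 0.2423]
tcp_rot: [-180.0, -0.0, 37.2]
wrist_force: [0.1, 0.1, -0.5]
opening: 0.0857
grasp_force: 0.0
```

Emit:
carry_out([
  {"travel":[0.4,1,0],"angular":[0,0,0.53],"grip":1},
  {"travel":[0.4,1,0],"angular":[0,0,0.53],"grip":1},
  {"travel":[0.4,1,0],"angular":[0,0,0.53],"grip":1},
  {"travel":[0.4,1,0],"angular":[0,0,0.53],"grip":1},
  {"travel":[0.4,1,0],"angular":[0,0,0.53],"grip":1},
  {"travel":[0.4,1,0],"angular":[0,0,0.53],"grip":1},
  {"travel":[0.4,1,0],"angular":[0,0,0.53],"grip":1},
  {"travel":[0.4,1,0],"angular":[0,0,0.53],"grip":1},
])

```text
time: 1.43
ee_pos: [0.4539, 0.0962, 0.2418]
tcp_rot: [-180.0, -0.0, 52.4]
wrist_force: [1.2, -0.4, -0.1]
opening: 0.0856
grasp_force: 0.0
```

Emit:
carry_out([
  {"travel":[0.107,0.12,-0.3],"angular":[0,0,0],"grip":1},
  {"travel":[0.107,0.12,-0.6],"angular":[0,0,0],"grip":1},
  {"travel":[0.107,0.12,-0.6],"angular":[0,0,0],"grip":1},
  {"travel":[0.107,0.12,-0.6],"angular":[0,0,0],"grip":1},
  {"travel":[0.107,0.12,-0.6],"angular":[0,0,0],"grip":1},
  {"travel":[0.107,0.12,-0.6],"angular":[0,0,0],"grip":1},
  {"travel":[0.107,0.12,-0.6],"angular":[0,0,0],"grip":1},
  {"travel":[0.107,0.12,-0.6],"angular":[0,0,0],"grip":1},
])

```text
time: 2.1
ee_pos: [0.4863, 0.1292, 0.0641]
tcp_rot: [179.9, -0.1, 52.3]
wrist_force: [0.0, -0.5, -0.1]
opening: 0.0858
grasp_force: 0.0
```

Emit:
carry_out([
  {"travel":[0,0.003,-0.08],"angular":[0,0,0],"grip":1},
  {"travel":[0,0.003,-0.16],"angular":[0,0,0],"grip":1},
  {"travel":[0,0.003,-0.16],"angular":[0,0,0],"grip":1},
  {"travel":[0,0.003,-0.16],"angular":[0,0,0],"grip":-1},
  {"travel":[0,0.003,-0.16],"angular":[0,0,0],"grip":-1},
  {"travel":[0,0.003,-0.16],"angular":[0,0,0],"grip":-1},
  {"travel":[0,0.003,-0.16],"angular":[0,0,0],"grip":-1},
  {"travel":[0,0.003,-0.16],"angular":[0,0,0],"grip":-1},
], grip_force=40)

```text
time: 2.77
ee_pos: [0.4871, 0.1303, 0.0169]
tcp_rot: [179.9, -0.2, 52.3]
wrist_force: [-1.2, -0.7, 5.6]
opening: 0.054
grasp_force: 43.0
```

Emit:
carry_out([
  {"travel":[0,0,0],"angular":[0,0,0],"grip":-1},
  {"travel":[0,0,0],"angular":[0,0,0],"grip":-1},
  {"travel":[0,0,0],"angular":[0,0,0],"grip":-1},
  {"travel":[0,0,0],"angular":[0,0,0],"grip":-1},
])

```text
time: 3.1
ee_pos: [0.487, 0.1303, 0.0169]
tcp_rot: [179.9, -0.2, 52.3]
wrist_force: [-0.7, -1.7, 4.3]
opening: 0.0541
grasp_force: 42.9
```

Emit:
carry_out([
  {"travel":[0,0,0.1],"angular":[0,0,0],"grip":-1},
  {"travel":[0,0,0.2],"angular":[0,0,0],"grip":-1},
  {"travel":[0,0,0.35],"angular":[0,0,-0.25],"grip":-1},
  {"travel":[0,-0.1,0.45],"angular":[0,0,-0.5],"grip":-1},
  {"travel":[0,-0.2,0.5],"angular":[0,0,-0.7],"grip":-1},
  {"travel":[0,-0.3,0.5],"angular":[0,0,-0.9],"grip":-1},
  {"travel":[0,-0.4,0.5],"angular":[0,0,-0.9],"grip":-1},
  {"travel":[0,-0.4,0.5],"angular":[0,0,-0.9],"grip":-1},
])

```text
time: 3.77
ee_pos: [0.486, 0.0062, 0.1664]
tcp_rot: [179.9, -0.1, 26.4]
wrist_force: [-0.7, 0.3, -2.1]
opening: 0.0545
grasp_force: 44.0
```

Emit:
carry_out([
  {"travel":[0.02,-0.1,0],"angular":[0,0,-0.2],"grip":-1},
  {"travel":[0.02,-0.2,0],"angular":[0,0,-0.4],"grip":-1},
  {"travel":[0.02,-0.3,0],"angular":[0,0,-0.6],"grip":-1},
  {"travel":[0.02,-0.4,0],"angular":[0,0,-0.8],"grip":-1},
  {"travel":[0.02,-0.491,0],"angular":[0,0,-0.926],"grip":-1},
  {"travel":[0.02,-0.491,0],"angular":[0,0,-0.926],"grip":-1},
  {"travel":[0.02,-0.491,0],"angular":[0,0,-0.926],"grip":-1},
  {"travel":[0.02,-0.491,0],"angular":[0,0,-0.926],"grip":-1},
])

```text
time: 4.43
ee_pos: [0.4918, -0.137, 0.1651]
tcp_rot: [-180.0, -0.0, 0.1]
wrist_force: [-0.0, 0.3, -1.8]
opening: 0.0543
grasp_force: 44.1
```

```bash
python3 - <<'E'
from h import *
st()
for n in('side','top'): shot(n,'pics/%s2.png'%n)
a=cv2.resize(load('side')['im'][130:240,280:430,::-1],None,fx=5,fy=5,interpolation=cv2.INTER_CUBIC)
cv2.imwrite('pics/side2c.png',a)
E
```

```text
{'time': 4.4333, 'ee_pos': [0.4918, -0.137, 0.1651], 'tcp_rot': [-179.9937, -0.0479, 0.0748], 'wrist_force': [-0.0372, 0.2633, -1.8194], 'torque': [0.0355, -0.0039, 0.0342], 'opening': 0.0543, 'grasp_force': 44.0555}
```

View pics/side2c.png

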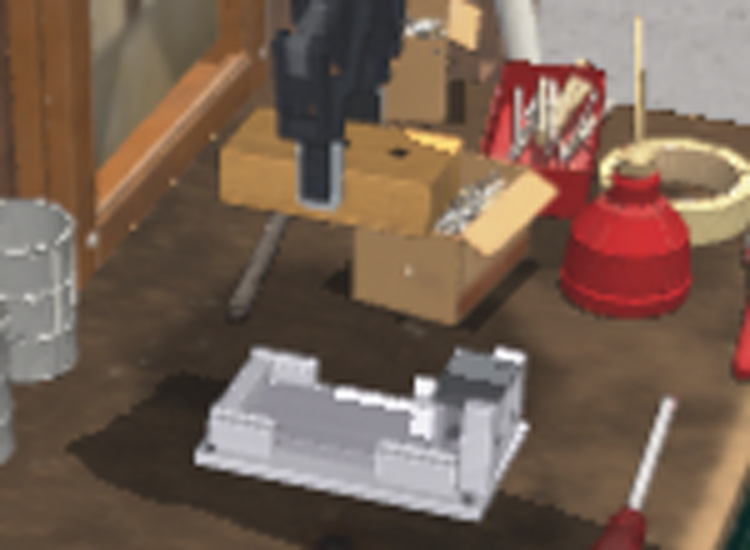

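The crop shows the block held level above the nest, with near-face corners at crop px (220,173), (432,197), (430,237), (220,205). Now the grasp offset along the block.

```bash
python3 - <<'E'
from fit import *
uv=c2p([(220,173),(432,197),(430,237),(220,205),(462,150)],280,130,5)
L=[(.055,.0275,.178),(-.055,.0275,.178),(-.055,.0275,.148),(.055,.0275,.148),(-.055,-.0275,.178)]
r=least_squares(lambda p:(proj('side',place(L,*p))-uv).ravel(),[.49,-.137,0]);print(r.x,r.fun.round(2))
# nest, same picture
nv=c2p([(196,456),(480,512),(528,428)],280,130,5)
r=least_squares(lambda p:(proj('side',place([(.072,.045,.008),(-.085,.045,.008),(-.085,-.045,.008)],*p))-nv).ravel(),[.48,-.138,0]);print(r.x,r.fun.round(2))
# top: gripper hides? orange mask bbox
im=load('top')['im'].astype(int); 
hsv=cv2.cvtColor(load('top')['im'],cv2.COLOR_RGB2HSV)
print(proj('top',place([(s*.055,t*.0275,.178) for s in(1,-1) for t in(1,-1)],.4918,-.137,0)).round(1).tolist())
a=cv2.resize(load('top')['im'][180:300,340:470,::-1],None,fx=4.5,fy=4.5,interpolation=cv2.INTER_CUBIC);cv2.imwrite('pics/top2c.png',a)
E
```

```text
[ 0.48855159 -0.12754127  0.03997249] [-0.48 -2.57  0.37 -0.83  0.27  2.23 -0.4   1.92  0.23 -1.08]
[ 0.48152635 -0.13467544  0.00480736] [-0.31 -0.16  0.17  0.44  0.13 -0.38]
[[399.1, 194.7], [425.2, 194.6], [400.9, 246.0], [427.4, 245.8]]
```

View pics/top2c.png

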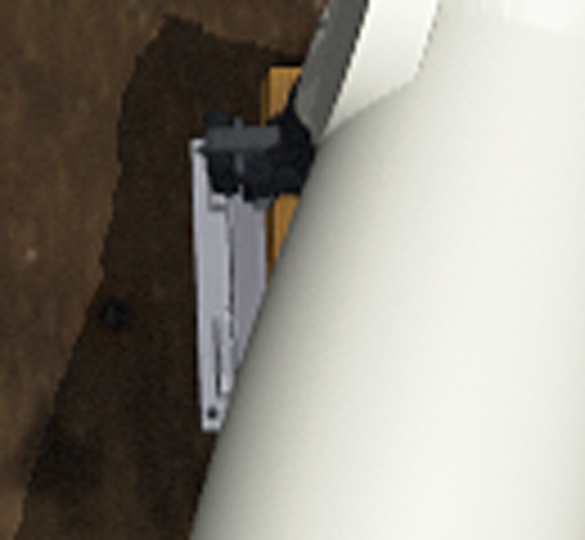

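In the top view the block's left edge (crop x 267) and far edge (crop y 67) match the TCP to within 0.5 mm, so the block is held centrally. I'll tilt it 10° with the lip end down, and descend 11 mm to the heel side of seated.

Emit:
carry_out([
  {"travel":[0.008,-0.003,-0.05],"angular":[0,-0.15,0],"grip":-1},
  {"travel":[0.008,-0.003,-0.1],"angular":[0,-0.35,0],"grip":-1},
  {"travel":[0.008,-0.003,-0.15],"angular":[0,-0.35,0],"grip":-1},
  {"travel":[0.008,-0.003,-0.2],"angular":[0,-0.35,0],"grip":-1},
  {"travel":[0.008,-0.003,-0.25],"angular":[0,-0.35,0],"grip":-1},
  {"travel":[0.008,-0.003,-0.3],"angular":[0,-0.35,0],"grip":-1},
  {"travel":[0.008,-0.003,-0.3],"angular":[0,-0.35,0],"grip":-1},
  {"travel":[0.008,-0.003,-0.3],"angular":[0,-0.35,0],"grip":-1},
])

```text
time: 5.2
ee_pos: [0.4937, -0.1372, 0.0741]
tcp_rot: [-180.0, -10.0, 0.1]
wrist_force: [0.0, 0.1, -0.4]
opening: 0.0537
grasp_force: 43.9
```

```bash
python3 - <<'E'
from h import *
st()
shot('side','pics/side3.png')
a=cv2.resize(load('side')['im'][160:240,300:410,::-1],None,fx=7,fy=7,interpolation=cv2.INTER_CUBIC)
cv2.imwrite('pics/side3c.png',a)
E
```

```text
{'time': 5.2, 'ee_pos': [0.4937, -0.1372, 0.0741], 'tcp_rot': [-179.9843, -9.9582, 0.1349], 'wrist_force': [0.0277, 0.0663, -0.3743], 'torque': [0.0141, 0.1694, 0.0009], 'opening': 0.0537, 'grasp_force': 43.9478}
```

View pics/side3c.png

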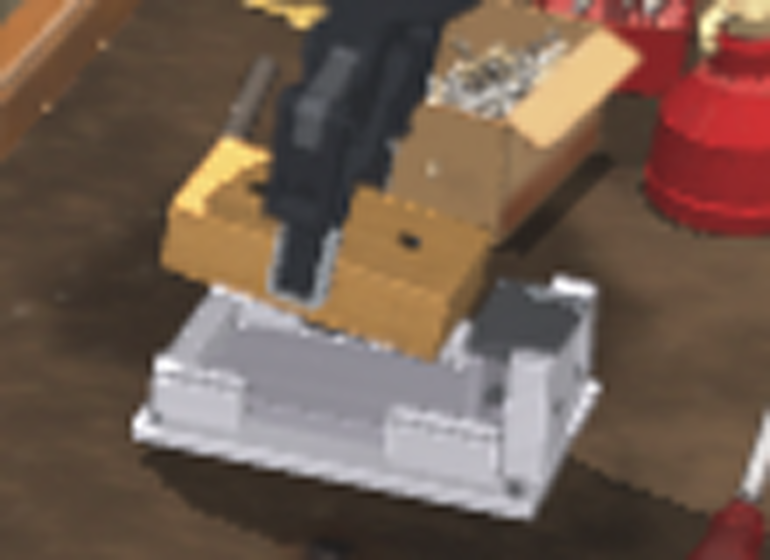

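The crop shows the tilted block clear above the nest, its lower lip-end corner at crop px (435,358), ahead of the lip and between the cheeks. I'll check sideways alignment by reprojection while stepping down.

```bash
python3 - <<'E'
from fit import *
uv=c2p([(435,358),(490,235),(163,262),(175,205),(505,290)],300,160,7)
print(uv.round(1).tolist())
C=np.array([.4940,-.1372,.0722]);u=np.array([np.cos(.1745),0,np.sin(.1745)]);n=np.array([-u[2],0,u[0]]);y=np.array([0,1,0])
P=[C-.055*u+.0275*y-.015*n,C-.055*u-.0275*y+.015*n,C+.055*u+.0275*y-.015*n,C+.055*u+.0275*y+.015*n]
print(proj('side',P).round(1).tolist())
nv=c2p([(135,432),(525,516),(598,388)],300,160,7)
r=least_squares(lambda p:(proj('side',place([(.072,.045,.008),(-.085,.045,.008),(-.085,-.045,.008)],*p))-nv).ravel(),[.48,-.138,0]);print(r.x,r.fun.round(2))
E
```

```text
[[361.7, 210.7], [369.6, 193.1], [322.9, 197.0], [324.6, 188.9], [371.7, 201.0]]
[[361.5, 211.9], [370.3, 192.2], [322.1, 197.8], [323.9, 188.2]]
[ 0.48159308 -0.13223803 -0.00498075] [-0.79 -0.35  0.64 -0.21  0.13  0.45]
```

Emit:
carry_out([
  {"travel":[0.003,-0.002,-0.02],"angular":[0,0,0],"grip":-1},
  {"travel":[0.003,-0.002,-0.04],"angular":[0,0,0],"grip":-1},
  {"travel":[0.003,-0.002,-0.047],"angular":[0,0,0],"grip":-1},
  {"travel":[0.003,-0.002,-0.047],"angular":[0,0,0],"grip":-1},
  {"travel":[0.003,-0.002,-0.047],"angular":[0,0,0],"grip":-1},
])

```text
time: 5.67
ee_pos: [0.4949, -0.1387, 0.0601]
tcp_rot: [180.0, -10.0, 0.0]
wrist_force: [-0.2, -0.6, -1.9]
opening: 0.0538
grasp_force: 44.0
```

Emit:
carry_out([
  {"travel":[0,0.003,-0.007],"angular":[0,0,0],"grip":-1},
  {"travel":[0,0.003,-0.014],"angular":[0,0,0],"grip":-1},
  {"travel":[0,0.003,-0.021],"angular":[0,0,0],"grip":-1},
  {"travel":[0,0.003,-0.027],"angular":[0,0,0],"grip":-1},
  {"travel":[0,0.003,-0.027],"angular":[0,0,0],"grip":-1},
])

```text
time: 6.08
ee_pos: [0.4947, -0.1378, 0.0515]
tcp_rot: [-180.0, -10.0, 0.0]
wrist_force: [0.4, -0.4, -1.9]
opening: 0.0543
grasp_force: 44.0
```

Emit:
carry_out([
  {"travel":[0,0,-0.003],"angular":[0,0,0],"grip":-1},
  {"travel":[0,0,-0.006],"angular":[0,0,0],"grip":-1},
  {"travel":[0,0,-0.008],"angular":[0,0,0],"grip":-1},
  {"travel":[0,0,-0.008],"angular":[0,0,0],"grip":-1},
])

```text
time: 6.42
ee_pos: [0.4949, -0.1379, 0.0496]
tcp_rot: [180.0, -10.0, 0.0]
wrist_force: [0.3, -0.5, -2.2]
opening: 0.0541
grasp_force: 44.0
```

Emit:
carry_out([
  {"travel":[0,0,-0.003],"angular":[0,0,0],"grip":-1},
  {"travel":[0,0,-0.006],"angular":[0,0,0],"grip":-1},
  {"travel":[0,0,-0.008],"angular":[0,0,0],"grip":-1},
  {"travel":[0,0,-0.008],"angular":[0,0,0],"grip":-1},
])

```text
time: 6.75
ee_pos: [0.4949, -0.1378, 0.0471]
tcp_rot: [180.0, -10.0, 0.0]
wrist_force: [1.1, 0.0, -1.6]
opening: 0.0538
grasp_force: 44.0
```

Emit:
carry_out([
  {"travel":[0,0,-0.003],"angular":[0,0,0],"grip":-1},
  {"travel":[0,0,-0.006],"angular":[0,0,0],"grip":-1},
  {"travel":[0,0,-0.006],"angular":[0,0,0],"grip":-1},
])

```text
time: 7.0
ee_pos: [0.4949, -0.1378, 0.0453]
tcp_rot: [180.0, -10.0, 0.0]
wrist_force: [-0.5, 1.2, -1.7]
opening: 0.0542
grasp_force: 44.0
```

Emit:
carry_out([
  {"travel":[0,0,-0.003],"angular":[0,0,0],"grip":-1},
  {"travel":[0,0,-0.006],"angular":[0,0,0],"grip":-1},
  {"travel":[0,0,-0.006],"angular":[0,0,0],"grip":-1},
])

```text
time: 7.25
ee_pos: [0.4949, -0.1378, 0.0434]
tcp_rot: [180.0, -10.0, 0.0]
wrist_force: [-1.2, 0.1, -3.0]
opening: 0.0541
grasp_force: 44.0
```

Emit:
carry_out([
  {"travel":[0,0,-0.003],"angular":[0,0,0],"grip":-1},
  {"travel":[0,0,-0.006],"angular":[0,0,0],"grip":-1},
  {"travel":[0,0,-0.006],"angular":[0,0,0],"grip":-1},
])

```text
time: 7.5
ee_pos: [0.4952, -0.1379, 0.0424]
tcp_rot: [180.0, -10.1, 0.0]
wrist_force: [-1.5, 0.0, 4.1]
opening: 0.0543
grasp_force: 44.9
```

Bed felt: contact at TCP z 0.0424, so the bed is about 16 mm up. I'll lift 1 mm and slide toward the pad.

Emit:
carry_out([
  {"travel":[0,0,0.005],"angular":[0,0,0],"grip":-1},
  {"travel":[-0.008,0,0.005],"angular":[0,0,0],"grip":-1},
  {"travel":[-0.016,0,0.005],"angular":[0,0,0],"grip":-1},
  {"travel":[-0.024,0,0.005],"angular":[0,0,0],"grip":-1},
  {"travel":[-0.024,0,0.005],"angular":[0,0,0],"grip":-1},
])

```text
time: 7.92
ee_pos: [0.4876, -0.1378, 0.0434]
tcp_rot: [180.0, -10.1, 0.0]
wrist_force: [1.6, 0.8, -3.3]
opening: 0.0541
grasp_force: 43.9
```

Emit:
carry_out([
  {"travel":[-0.005,0,0],"angular":[0,0,0],"grip":-1},
  {"travel":[-0.01,0,0],"angular":[0,0,0],"grip":-1},
  {"travel":[-0.013,0,0],"angular":[0,0,0],"grip":-1},
  {"travel":[-0.013,0,0],"angular":[0,0,0],"grip":-1},
  {"travel":[-0.013,0,0],"angular":[0,0,0],"grip":-1},
])

```text
time: 8.33
ee_pos: [0.4843, -0.1378, 0.0436]
tcp_rot: [180.0, -10.1, 0.1]
wrist_force: [5.5, 0.3, -3.4]
opening: 0.0542
grasp_force: 43.7
```

Emit:
carry_out([
  {"travel":[-0.005,0,0],"angular":[0,0,0],"grip":-1},
  {"travel":[-0.01,0,0],"angular":[0,0,0],"grip":-1},
  {"travel":[-0.014,0,0],"angular":[0,0,0],"grip":-1},
  {"travel":[-0.014,0,0],"angular":[0,0,0],"grip":-1},
  {"travel":[-0.014,0,0],"angular":[0,0,0],"grip":-1},
])

```text
time: 8.75
ee_pos: [0.4806, -0.1379, 0.0437]
tcp_rot: [180.0, -10.2, 0.1]
wrist_force: [8.5, 0.3, -6.0]
opening: 0.0544
grasp_force: 43.5
```

```bash
python3 -c "
from h import *
st()"
```

```text
{'time': 8.75, 'ee_pos': [0.4806, -0.1379, 0.0437], 'tcp_rot': [179.9902, -10.1566, 0.0638], 'wrist_force': [8.4917, 0.2831, -6.0136], 'torque': [0.1045, -1.3951, 0.0629], 'opening': 0.0544, 'grasp_force': 43.5288}
```

Emit:
carry_out([
  {"travel":[-0.004,0,0],"angular":[0,0,0],"grip":-1},
  {"travel":[-0.007,0,0],"angular":[0,0,0],"grip":-1},
  {"travel":[-0.007,0,0],"angular":[0,0,0],"grip":-1},
  {"travel":[-0.007,0,0],"angular":[0,0,0],"grip":-1},
])

```text
time: 9.08
ee_pos: [0.4788, -0.1379, 0.0439]
tcp_rot: [180.0, -10.2, 0.1]
wrist_force: [9.5, -0.2, -6.7]
opening: 0.0542
grasp_force: 43.6
```

Pad is at about 9 mm. Rocking the heel end down, first half.

Emit:
carry_out([
  {"travel":[-0.0005,0,-0.004],"angular":[0,0.045,0],"grip":-1},
  {"travel":[-0.001,0,-0.008],"angular":[0,0.09,0],"grip":-1},
  {"travel":[-0.0015,0,-0.012],"angular":[0,0.135,0],"grip":-1},
  {"travel":[-0.002,0,-0.0155],"angular":[0,0.178,0],"grip":-1},
  {"travel":[-0.002,0,-0.0155],"angular":[0,0.178,0],"grip":-1},
  {"travel":[-0.002,0,-0.0155],"angular":[0,0.178,0],"grip":-1},
])

```text
time: 9.58
ee_pos: [0.4786, -0.1379, 0.0392]
tcp_rot: [180.0, -5.1, 0.1]
wrist_force: [8.7, 0.3, -4.1]
opening: 0.0541
grasp_force: 44.1
```

Emit:
carry_out([
  {"travel":[-0.0005,0,-0.004],"angular":[0,0.045,0],"grip":-1},
  {"travel":[-0.001,0,-0.008],"angular":[0,0.09,0],"grip":-1},
  {"travel":[-0.0015,0,-0.012],"angular":[0,0.135,0],"grip":-1},
  {"travel":[-0.002,0,-0.0155],"angular":[0,0.178,0],"grip":-1},
  {"travel":[-0.002,0,-0.0155],"angular":[0,0.178,0],"grip":-1},
  {"travel":[-0.002,0,-0.0155],"angular":[0,0.178,0],"grip":-1},
])

```text
time: 10.08
ee_pos: [0.4782, -0.1379, 0.0345]
tcp_rot: [-180.0, -0.0, 0.1]
wrist_force: [9.7, 1.3, -4.2]
opening: 0.054
grasp_force: 44.2
```

Level, clear of the heel. Now easing down to the bed.

Emit:
carry_out([
  {"travel":[0,0,-0.002],"angular":[0,0,0],"grip":-1},
  {"travel":[0,0,-0.004],"angular":[0,0,0],"grip":-1},
  {"travel":[0,0,-0.005],"angular":[0,0,0],"grip":-1},
  {"travel":[0,0,-0.005],"angular":[0,0,0],"grip":-1},
])

```text
time: 10.42
ee_pos: [0.4785, -0.138, 0.0339]
tcp_rot: [180.0, -0.1, 0.1]
wrist_force: [8.3, 1.3, 1.5]
opening: 0.0543
grasp_force: 44.8
```

Emit:
carry_out([
  {"travel":[0,0,-0.001],"angular":[0,0,0],"grip":-1},
  {"travel":[0,0,-0.002],"angular":[0,0,0],"grip":-1},
  {"travel":[0,0,-0.002],"angular":[0,0,0],"grip":-1},
])

```text
time: 10.67
ee_pos: [0.4785, -0.138, 0.0336]
tcp_rot: [180.0, -0.1, 0.1]
wrist_force: [8.0, 0.4, 3.2]
opening: 0.0545
grasp_force: 45.0
```

Emit:
carry_out([
  {"travel":[0.003,0,0],"angular":[0,0,0],"grip":-1},
  {"travel":[0.006,0,0],"angular":[0,0,0],"grip":-1},
  {"travel":[0.009,0,0],"angular":[0,0,0],"grip":-1},
  {"travel":[0.01,0,0],"angular":[0,0,0],"grip":-1},
  {"travel":[0.01,0,0],"angular":[0,0,0],"grip":-1},
])

```text
time: 11.08
ee_pos: [0.4811, -0.138, 0.0336]
tcp_rot: [180.0, -0.1, 0.1]
wrist_force: [5.0, 2.0, 5.1]
opening: 0.0541
grasp_force: 45.4
```

Emit:
carry_out([
  {"travel":[0.002,0,0],"angular":[0,0,0],"grip":-1},
  {"travel":[0.004,0,0],"angular":[0,0,0],"grip":-1},
  {"travel":[0.004,0,0],"angular":[0,0,0],"grip":-1},
])

```text
time: 11.33
ee_pos: [0.4821, -0.138, 0.0336]
tcp_rot: [180.0, -0.0, 0.1]
wrist_force: [3.4, 1.5, 5.8]
opening: 0.0539
grasp_force: 45.5
```

Emit:
carry_out([
  {"travel":[0.002,0,-0.001],"angular":[0,0,0],"grip":-1},
  {"travel":[0.003,0,-0.003],"angular":[0,0,0],"grip":-1},
  {"travel":[0.003,0,-0.003],"angular":[0,0,0],"grip":-1},
  {"travel":[0.003,0,-0.003],"angular":[0,0,0],"grip":-1},
])

```text
time: 11.67
ee_pos: [0.4825, -0.138, 0.0336]
tcp_rot: [180.0, -0.0, 0.0]
wrist_force: [-3.3, 3.2, 16.3]
opening: 0.0546
grasp_force: 46.6
```

Emit:
carry_out([
  {"travel":[0,0,0],"angular":[0,0,0],"grip":0.6},
  {"travel":[0,0,0],"angular":[0,0,0],"grip":1},
  {"travel":[0,0,0],"angular":[0,0,0],"grip":1},
  {"travel":[0,0,0],"angular":[0,0,0],"grip":1},
  {"travel":[0,0,0],"angular":[0,0,0],"grip":1},
  {"travel":[0,0,0],"angular":[0,0,0],"grip":1},
])

```text
time: 12.17
ee_pos: [0.4813, -0.1378, 0.0308]
tcp_rot: [-180.0, 0.2, 0.0]
wrist_force: [0.4, 0.5, -0.5]
opening: 0.0853
grasp_force: 0.0
```

Heel and bed contact felt, and the block is released. I'll retreat, close the fingers, and press gently on top to make sure it's home.

Emit:
carry_out([
  {"travel":[0,0,0.07],"angular":[0,0,0],"grip":1},
  {"travel":[0,0,0.14],"angular":[0,0,0],"grip":1},
  {"travel":[0.005,0,0.2],"angular":[0,0,0],"grip":1},
  {"travel":[0.005,0,0.2],"angular":[0,0,0],"grip":0},
  {"travel":[0.005,0,0.2],"angular":[0,0,0],"grip":-1},
  {"travel":[0.005,0,0.2],"angular":[0,0,0],"grip":-1},
  {"travel":[0.005,0,0.2],"angular":[0,0,0],"grip":-1},
  {"travel":[0.005,0,0.2],"angular":[0,0,0],"grip":-1},
], grip_force=20)

```text
time: 12.83
ee_pos: [0.4824, -0.1377, 0.09]
tcp_rot: [-180.0, 0.3, 0.0]
wrist_force: [0.8, 0.2, -0.5]
opening: 0.0259
grasp_force: 0.0
```

```bash
python3 - <<'E'
from h import *
st()
shot('side','pics/side4.png')
a=cv2.resize(load('side')['im'][170:240,305:405,::-1],None,fx=8,fy=8,interpolation=cv2.INTER_CUBIC)
cv2.imwrite('pics/side4c.png',a)
E
```

```text
{'time': 12.8333, 'ee_pos': [0.4824, -0.1377, 0.09], 'tcp_rot': [-179.9736, 0.2648, 0.0447], 'wrist_force': [0.8397, 0.2064, -0.5422], 'torque': [-0.042, -0.0498, 0.0036], 'opening': 0.0259, 'grasp_force': 0.0}
```

View pics/side4c.png

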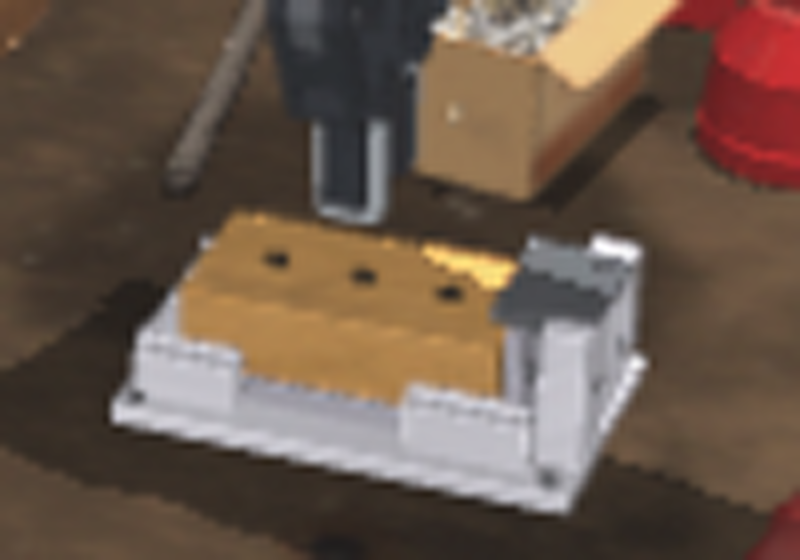

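The picture shows the block flat in the pocket, under the lip (505,310) and behind the heel (180,300). One gentle confirming press on top.

Emit:
carry_out([
  {"travel":[0,0,0],"angular":[0,0,0],"grip":-1},
  {"travel":[0,0,0],"angular":[0,0,0],"grip":-1},
  {"travel":[0,0,0],"angular":[0,0,0],"grip":-1},
  {"travel":[0,0,-0.05],"angular":[0,0,0],"grip":-1},
  {"travel":[0,0,-0.08],"angular":[0,0,0],"grip":-1},
  {"travel":[0,0,-0.09],"angular":[0,0,0],"grip":-1},
  {"travel":[0,0,-0.09],"angular":[0,0,0],"grip":-1},
  {"travel":[0,0,-0.09],"angular":[0,0,0],"grip":-1},
])

```text
time: 13.55
ee_pos: [0.4829, -0.1378, 0.0641]
tcp_rot: [-180.0, 0.2, 0.0]
wrist_force: [-0.2, -0.0, 0.5]
opening: -0.0002
grasp_force: 0.0
```

Emit:
carry_out([
  {"travel":[0,0,-0.005],"angular":[0,0,0],"grip":-1},
  {"travel":[0,0,-0.01],"angular":[0,0,0],"grip":-1},
  {"travel":[0,0,-0.015],"angular":[0,0,0],"grip":-1},
  {"travel":[0,0,-0.017],"angular":[0,0,0],"grip":-1},
  {"travel":[0,0,-0.017],"angular":[0,0,0],"grip":-1},
])

```text
time: 13.97
ee_pos: [0.4829, -0.1378, 0.0589]
tcp_rot: [-180.0, 0.2, 0.0]
wrist_force: [0.3, 0.4, -0.5]
opening: -0.0002
grasp_force: 0.0
```

Emit:
carry_out([
  {"travel":[0,0,-0.003],"angular":[0,0,0],"grip":-1},
  {"travel":[0,0,-0.006],"angular":[0,0,0],"grip":-1},
  {"travel":[0,0,-0.006],"angular":[0,0,0],"grip":-1},
  {"travel":[0,0,-0.006],"angular":[0,0,0],"grip":-1},
])

```text
time: 14.3
ee_pos: [0.4831, -0.1379, 0.0577]
tcp_rot: [180.0, 0.1, 0.0]
wrist_force: [-1.2, -0.2, 5.5]
opening: -0.0
grasp_force: 2.7
```

Emit:
carry_out([
  {"travel":[0,0,-0.002],"angular":[0,0,0],"grip":-1},
  {"travel":[0,0,-0.004],"angular":[0,0,0],"grip":-1},
  {"travel":[0,0,-0.004],"angular":[0,0,0],"grip":-1},
  {"travel":[0,0,-0.004],"angular":[0,0,0],"grip":-1},
])

```text
time: 14.63
ee_pos: [0.4831, -0.1379, 0.0577]
tcp_rot: [180.0, 0.1, 0.0]
wrist_force: [-5.6, 1.8, 14.7]
opening: 0.0001
grasp_force: 7.7
```

Emit:
carry_out([
  {"travel":[0,0,0.1],"angular":[0,0,0],"grip":-1},
  {"travel":[0,0,0.2],"angular":[0,0,0],"grip":-1},
  {"travel":[0,0,0.3],"angular":[0,0,0],"grip":-1},
  {"travel":[0,0,0.4],"angular":[0,0,0],"grip":-1},
  {"travel":[0,0,0.4],"angular":[0,0,0],"grip":-1},
  {"travel":[0,0,0.4],"angular":[0,0,0],"grip":-1},
  {"travel":[0,0,0.4],"angular":[0,0,0],"grip":-1},
])

```text
time: 15.22
ee_pos: [0.4829, -0.1378, 0.1754]
tcp_rot: [-180.0, 0.2, 0.0]
wrist_force: [0.1, 0.5, -0.0]
opening: 0.0004
grasp_force: 0.0
```

```bash
python3 -c "
from h import *
print(ticket.job_done())"
```

```text
the job is handed in; nothing more can be done
None
```

I loaded the larger oak block into the nest, flat on the bed between pad and heel, released it and handed the job in at about 15 s; a final 15 N press moved it no further, but the hand-in returned no verdict.

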